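# Scrub the carafe with the bottle brush

### The job

Take the bottle brush out of its stand and scrub the inside of the white stoneware carafe: run the brush right down to the bottom three times, lifting its tip well over half the carafe's height between the strokes, without pressing hard. Then lower the brush back into its stand, head down, without dropping it, and let go. Keep the carafe standing where it is and leave the tumbler, the wine glass and the honey jar alone.

Things in the scene. Friction and masses are not known exactly. Their poses are not given: they have to be found in the camera images.
- brush: Rigid bottle brush, 200 mm long, about 90 g, upright in its stand, head down. Origin at the centre of the flat tip (lower end), z along it to the handle. Grey bristle head 46 mm across, z 0 to 80 mm (a stiff cylinder, does not bend); thin steel neck to 120 mm; round pale wooden handle 24 mm thick, z 120 to 200 mm, narrower in the last 10 mm at either end.
- brush_tip (a point): centre of the brush's flat tip (same point as the brush's origin)
- brush_grip (a point): point on the brush's axis inside the handle, 172 mm from the tip and 28 mm below the handle's end: a good height for the fingers (the grip from above, either way round). Held here with the tip on the carafe's floor, it is 38 mm above the carafe's rim.
- carafe: White stoneware carafe: plain round open vessel, 140 mm tall, 68 mm across, 74 mm at the rim, about 0.6 kg, loose. Origin at the centre of its underside, z up. Inside 60 mm across, 66 mm at the mouth; inner floor 6 mm above the origin. A stroke reaches the bottom when the brush tip is within about 10 mm of the inner floor; it need not press on it.
- carafe_floor (a point): centre of the carafe's inner floor, 6 mm above its underside
- carafe_mouth (a point): centre of the carafe's mouth, level with the rim, 140 mm above its underside
- brush_stand: Brush stand, fixed to the counter: square dark wooden foot 110 x 110 x 12 mm that carries a round steel cup 66 mm across (70 at the rim), rim 95 mm above the counter. Origin at the centre of its underside. The cup is 60 mm across inside; its inner floor is 15 mm above the origin; the brush stands freely on it.
- stand_floor (a point): centre of the inner floor of the stand's cup, where the brush tip stands; 15 mm above the counter
- stand_mouth (a point): centre of the mouth of the stand's cup, 95 mm above the counter
- tumbler: Clear glass tumbler, 81 mm across, 91 mm tall, loose; a bystander. Origin at the centre of its underside.
- tasting_glass: Stemmed wine glass, 81 mm across, 202 mm tall, loose, to the right at the back; a bystander. Origin at the centre of its foot's underside.
- honey_jar: Small closed jar with a pale lid, 53 mm across, 66 mm tall, loose, to the left; a bystander. Origin at the centre of its underside.

How it is judged:
On the way, in this order (a step that is already met when the one before it is completed fails the run):
1. the brush is drawn out of its stand: its tip is above the stand's rim (z of brush_tip in the frame of brush_stand above 0.095 m), for 0.05 s.
2. the first time at the bottom: the brush tip is inside the carafe, within 12 mm of its inner floor (horizontal distance between brush_tip and carafe_floor below 0.03 m and z of brush_tip in the frame of carafe below 0.018 m), for 0.05 s.
3. the brush is drawn up: its tip is over the carafe's axis, more than 75 mm above the carafe's underside (just over half its height) and no more than 20 mm above the rim (horizontal distance between brush_tip and carafe_floor below 0.03 m and z of brush_tip in the frame of carafe between 0.075 and 0.16 m), for 0.05 s.
4. the second time at the bottom: the brush tip is inside the carafe, within 12 mm of its inner floor (all of step 2), for 0.05 s.
5. the brush is drawn up: its tip is over the carafe's axis, more than 75 mm above the carafe's underside (just over half its height) and no more than 20 mm above the rim (all of step 3), for 0.05 s.
6. the third time at the bottom: the brush tip is inside the carafe, within 12 mm of its inner floor (all of step 4), for 0.05 s.
At the end, for the whole second after the job is handed in: The brush rests head down in its stand (tip within 15 mm of the middle of the cup floor, under 8 mm above it, lean under 0.2 rad); the carafe stands upright (0.06 rad) at rest within 30 mm of its start; tumbler, wine glass and honey jar are within 20 mm of theirs (horizontal distance between brush_tip and stand_floor below 0.015 m and z of brush_tip in the frame of stand_floor below 0.008 m and angle between brush's own z axis and vertical below 0.2 rad and linear speed of each of brush, carafe below 0.03 m/s and angle between carafe's own z axis and vertical below 0.06 rad and distance of carafe from where it was at the start of the episode below 0.03 m and distance of each of tumbler, tasting_glass, honey_jar from where it was at the start of the episode below 0.02 m); the robot touches nothing.
It fails at once if the carafe is tipped by more than 0.2 rad or shifted by more than 30 mm (angle between carafe's own z axis and vertical above 0.2 rad or distance of carafe from where it was at the start of the episode above 0.03 m).
It fails at once if the brush is pressed on the carafe with more than 35 N (contact force between brush and carafe above 35 N).
It fails at once if the brush is dropped into the stand: it nears the cup's floor (tip within 30 mm of it) faster than 0.6 m/s (horizontal distance between brush_tip and stand_floor below 0.03 m and z of brush_tip in the frame of stand_floor below 0.03 m and linear speed of brush above 0.6 m/s).
It fails at once if the tumbler, the wine glass or the honey jar is moved by more than 20 mm (distance of any of tumbler, tasting_glass, honey_jar from where it was at the start of the episode above 0.02 m).
It also fails if it takes over 72 s, if anything falls off the work surface, if the arm or the gripper's body presses on something with over 40 N, if the wrist force passes 120 N, or if a joint passes its speed limit or range.

### The arm

A 7-joint arm with a two-finger parallel gripper is mounted at the origin on a cart in front of the work surface, level with it; the furniture and walls round the work are solid. World frame = base frame: x ahead of the robot, y to its left, z up, the work surface at z = 0. Lengths are in m, angles in rad, forces in N, time in s.
With the tool pointing down it reaches from about 0.425 to 0.925 m from the base axis. Payload 6.8 kg.
Tool frame: the origin (TCP) lies at the very end of the fingers, on their centre line; the grasp point (between the pads) lies 19 mm behind it; z points along the fingers, y is the line along which they close (so a half turn about z gives the same grasp; the last joint's range is limited). The gripper opens to 85 mm and grips with 20 to 120 N. Pads are 22 mm wide; open, the fingers measure 114 mm over their backs; the gripper's body (76 mm by 85 mm) begins 54 mm behind the grasp point. The pads swing forward as they close: fully open they stand 13 mm farther back than shut.
Start: joints at [-1.328, 0.477, 0.022, 1.555, -0.011, 1.109, -0.083], TCP at [0.232, 0.634, 0.231] pointing down, gripper open.
Joint ranges: [-2.96, 2.96], [-0.34, 2.1], [-1.41, 1.46], [0.24, 2.44], [-1.37, 4.51], [0.17, 1.92], [-2.96, 2.96]. Speed limits (rad/s): [2.39, 2.39, 3.14, 3.14, 3.14, 3.14, 3.14].

### API

Orientations are given as a unit quaternion [w, x, y, z].
In Python, from station import bot, optics, status gives the robot as it stands (bot), with the cameras (optics) and the readings (status).
- The arm moves only by the shell command python3 nudge.py 'ROWS' [FORCE]. ROWS is 1 to 20 rows, one to a line, with the numbers parted by commas; each row has 5 numbers: dx, dy, dz in shares of the most that a row can go, 1 being 50 mm, then a turn about the tool's z in fractions of the full range, 1 being pi rad, then the opening from 0.0 (shut) to 1.0 (fully open); each row shifts and turns the commanded pose from where the row before left it, along the tool's axes as they then stand; what a row does not reach is not made up. A row lasts 1/10 s, in which the tool goes at most 0.05 m and 0.15 rad, less where a joint would pass 70% of its speed; a pose out of reach is approached as far as the arm can. The fingers move at their own pace and stop on an object; FORCE is the grip in N (left out, the last holds). Time passes only in rows, so rows that do not move let the fingers close. It prints the time, the measured TCP pose, the force, the opening and the grip force at its end. A shift or turn number past 1, either way, is cut back to 1. Input that does not fit is refused with a message, and nothing moves.
- status.get_obs(): the state, without advancing time (a new reading comes with each control period).
- optics.read_camera(name): name is "scene" or "top" or "wrist"; returns the picture (480x640x3 uint8, blue, green, red); there is no depth.
- optics.camera_info(name): a dict with "vertical_fov" (degrees; the focal length in pixels is half the picture's height over the tangent of half this angle, whatever the lens; pixels are square), "cx", "cy" (the principal point, pixels), "view" (4x4, takes a point from world to camera coordinates); the wrist camera has in their place "hand_eye" (4x4, takes a point from camera to tool coordinates, whose origin is the TCP and whose axes are the flange's). Camera axes: x right, y up, looking along -z (the intrinsics and any distortion apply to the point x, -y, -z); pixel columns grow to the right and rows downward; lengths in m; the calibration is good to about 2 mm. A picture is of the moment at which its call begins: read the wrist's pose just before it. camera_info takes no time and is no camera call.
- bot.hand_in(): hands the job in; it is judged then, once.
The state is a dict: "t": time; "q": joint angles; "joint_vel": joint speeds; "joint_torque": joint torques, N m; "eef_pos": TCP position; "tool_rot": TCP orientation; "contact_force": force on the tool from outside, world axes, zero at the start; "torque": the same for the moment, N m; "gripper_width": opening from 0.0 (shut) to 1.0 (fully open); "grasp_force": force on a finger pad.
Only numpy, scipy, OpenCV 4.12 (cv2) and the standard library are available. Lean on these libraries where they do the work, as an engineer would, in place of code of your own. Each camera call takes 0.05 s, during which the arm holds its last target. There are 200 camera calls.

## Working session

There is one attempt and no reset: what is moved stays moved. The work goes in short steps, Python scripts to look and compute and a shell command to move; the robot and the scene stay as the last step left them, time stands still between calls to the robot, and variables do not carry over. Pictures are saved under pics/ and viewed, at most 10 in all, crops included, and the job is handed in when it is done.

```bash
ls; mkdir -p pics; python3 - <<'E'
from station import bot, optics, status
import cv2,numpy as np
o=status.get_obs(); print({k:np.round(v,3).tolist() for k,v in o.items()})
for n in("scene","top","wrist"):
    i=optics.camera_info(n); print(n,{k:(np.round(v,4).tolist()) if not isinstance(v,(str,dict)) else v for k,v in i.items()})
    cv2.imwrite(f"pics/{n}0.png",optics.read_camera(n))
E
```

```text
nudge.py
pics
station.py
{'t': 0.0, 'q': [-1.328, 0.478, 0.022, 1.557, -0.011, 1.109, -0.083], 'joint_vel': [-0.0, 0.001, -0.002, -0.0, -0.001, 0.002, -0.001], 'joint_torque': [-0.001, -59.645, 1.608, -28.119, 0.012, 0.01, -0.0], 'eef_pos': [0.232, 0.633, 0.23], 'tool_rot': [-0.0, 0.174, 0.985, -0.001], 'contact_force': [0.706, 0.304, -0.896], 'torque': [0.036, -0.068, -0.049], 'grasp_force': 0.0, 'gripper_width': 1.0}
scene {'vertical_fov': 42.5758, 'cx': 318.7324, 'cy': 237.3314, 'view': [[0.5758, -0.8176, -0.0033, -0.2865], [0.5867, 0.4104, 0.6981, -0.3927], [-0.5694, -0.4039, 0.716, -1.3289], [0.0, 0.0, 0.0, 1.0]]}
top {'vertical_fov': 50.2311, 'cx': 324.9188, 'cy': 245.955, 'view': [[-0.4159, -0.9093, -0.0167, 0.214], [0.7198, -0.3404, 0.6049, -0.4743], [-0.5557, 0.2395, 0.7961, -1.4481], [0.0, 0.0, 0.0, 1.0]]}
wrist {'vertical_fov': 60.9292, 'cx': 317.6043, 'cy': 239.5093, 'hand_eye': [[-0.0, 0.9489, 0.3155, 0.0809], [1.0, -0.0001, 0.0005, -0.0], [0.0005, 0.3155, -0.9489, -0.1428], [0.0, 0.0, 0.0, 1.0]]}
```

View pics/scene0.png

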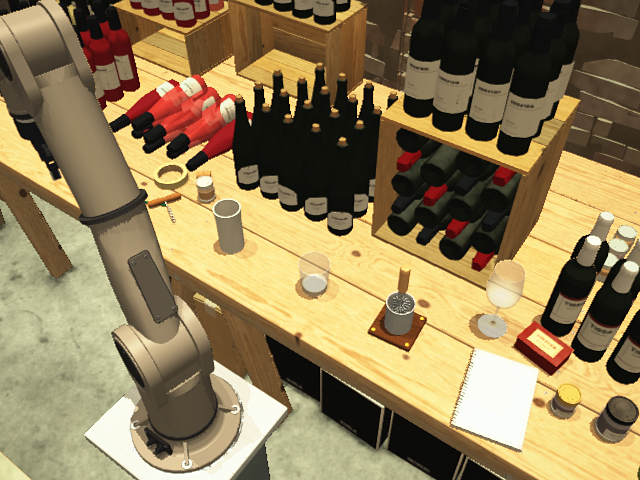

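View pics/top0.png

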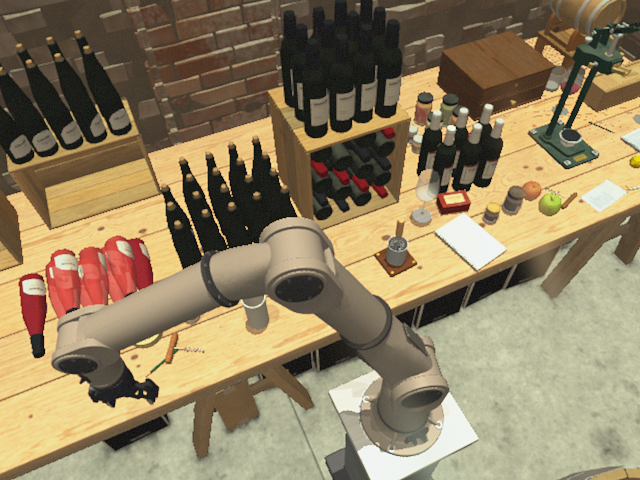

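The scene view shows the carafe at (229,226), the tumbler at (314,273), the stand with the brush at (399,315) with its handle end near (404,268), and the wine glass at (503,300). In the top view the brush handle is at (400,228) and the carafe, partly hidden, at (256,312).

```bash
cat > h.py <<'E'
import numpy as np,cv2
from station import bot, optics, status
from scipy.spatial.transform import Rotation as R
def cam(n):
    i=optics.camera_info(n); f=240/np.tan(np.radians(i["vertical_fov"])/2)
    if n=="wrist":
        o=status.get_obs(); T=np.eye(4); w,x,y,z=o["tool_rot"]
        T[:3,:3]=R.from_quat([x,y,z,w]).as_matrix(); T[:3,3]=o["eef_pos"]
        M=T@np.array(i["hand_eye"])
    else: M=np.linalg.inv(np.array(i["view"]))
    return f,i["cx"],i["cy"],M
def ray(c,u,v):
    f,cx,cy,M=c; d=M[:3,:3]@np.array([(u-cx)/f,-(v-cy)/f,-1]); return M[:3,3],d/np.linalg.norm(d)
def plane(c,u,v,z):
    o,d=ray(c,u,v); return o+d*(z-o[2])/d[2]
def tri(*rs):
    A=sum(np.eye(3)-np.outer(d,d) for o,d in rs); b=sum((np.eye(3)-np.outer(d,d))@o for o,d in rs)
    p=np.linalg.solve(A,b); return p,[np.linalg.norm(np.cross(p-o,d)) for o,d in rs]
def proj(c,p):
    f,cx,cy,M=c; q=np.linalg.inv(M)@np.append(p,1); return cx-f*q[0]/q[2], cy+f*q[1]/q[2]
E
python3 - <<'E'
from h import *
s,t=cam("scene"),cam("top")
p,e=tri(ray(s,404,267),ray(t,400.5,220)); print("handle end",p,e)
for n,u,v in(("carafe mouth",228,206),):print(n,plane(s,u,v,.14))
print("carafe base",plane(s,231,247,0))
print("tumbler base",plane(s,315,288,0),"glass",plane(s,492,325,0), "foot c",plane(s,398,326,.012),"cup mouth",plane(s,399,300,.095))
print("honey",plane(s,205,197,0))
a=cv2.imread("pics/scene0.png")[185:365,190:450];b=cv2.imread("pics/top0.png")[195:295,340:470]
A=cv2.resize(a,None,fx=3,fy=3,interpolation=2);cv2.imwrite("pics/crop1.png",A)
E
```

```text
handle end [ 0.47422475 -0.24517714  0.21550961] [np.float64(0.00014530609652601222), np.float64(0.0001453060965260998)]
carafe mouth [0.45926301 0.25993965 0.14      ]
carafe base [0.44477677 0.25658747 0.        ]
tumbler base [ 0.45839506 -0.01578223  0.        ] glass [ 0.61073309 -0.43646507  0.        ] foot c [ 0.46859427 -0.25406227  0.012     ] cup mouth [ 0.47759509 -0.24305647  0.095     ]
honey [0.55579246 0.45411036 0.        ]
```

View pics/crop1.png

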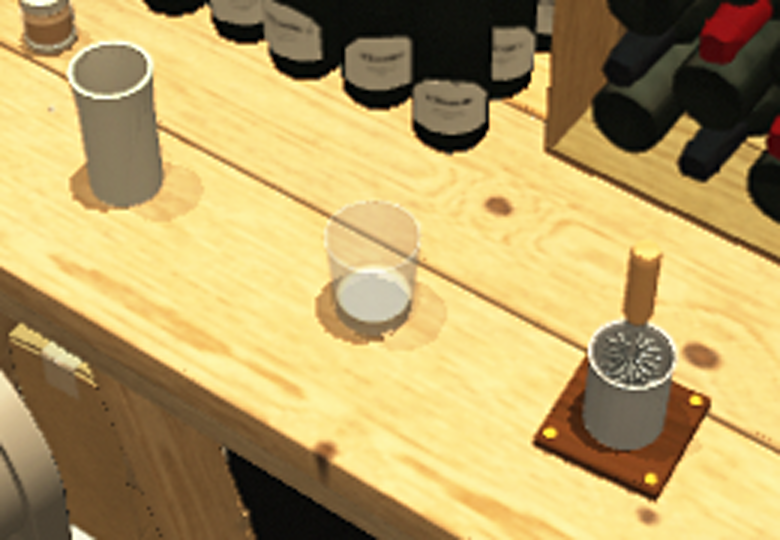

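The crop shows the carafe rim ellipse centred at (226.7,213) full-frame, the handle end at (405,269), the cup mouth at (400,303) and the tumbler at (314,273). I'll raise the tool, square it with the world axes, and go to look at the carafe from the wrist.

The manual's scale: shifts go in shares of 50 mm and turns go in shares of pi rad. Converting my numbers, -0.045 m is -0.9, -0.04 m is -0.8, -0.117 rad / 3.1416 = -0.0372.

```bash
python3 nudge.py '0,0,-0.9,-0.0372,1
0,0,-0.9,-0.0372,1
0,0,-0.8,-0.0369,1
0,0,0,0,1' 40; python3 - <<'E'
from h import *
s=cam("scene")
f=lambda u,v,z:plane(s,190+u/3,185+v/3,z).round(3)
print("carafe",f(110,84,.14),"cup",f(631,353,.095),"handle",f(645,252,.215))
print("front bottle base",f(450,145,0),"2nd",f(378,102,0),"crate corner",f(548,152,0))
print("bottle top",plane(s,343,140,.3), "crate edge",plane(s,492,270,0))
o=status.get_obs();print(o["tool_rot"],o["eef_pos"])
E
```

```text
t: 0.55
eef_pos: [0.2328, 0.6363, 0.3684]
tool_rot: [0.001, -0.001, 1.0, 0.005]
contact_force: [0.1, -0.4, -0.1]
gripper_width: 1.001
grasp_force: 0.0
carafe [0.437 0.245 0.14 ] cup [ 0.473 -0.25   0.095] handle [ 0.471 -0.25   0.215]
front bottle base [0.659 0.041 0.   ] 2nd [0.668 0.13  0.   ] crate corner [ 0.704 -0.038  0.   ]
bottle top [0.68395643 0.05658663 0.3       ] crate edge [ 0.7761921  -0.36260574  0.        ]
[ 1.44682092e-03 -7.72379336e-04  9.99984228e-01  5.37160253e-03] [0.23283023 0.63626403 0.36837549]
```

Scaled: -0.038 m is -0.76, -0.02 m is -0.4.

```bash
python3 nudge.py '-0.4,-0.76,0,0,1
-0.4,-0.76,0,0,1
-0.4,-0.76,0,0,1
-0.4,-0.76,0,0,1
-0.4,-0.76,0,0,1
-0.4,-0.76,0,0,1
-0.4,-0.76,0,0,1
-0.4,-0.76,0,0,1
-0.4,-0.76,0,0,1
-0.4,-0.76,0,0,1
0,0,0,0,1
0,0,0,0,1'; python3 - <<'E'
from h import *
c=cam("wrist");im=optics.read_camera("wrist");cv2.imwrite("pics/w1.png",im)
np.savez("w1.npz",M=c[3]);print(proj(c,[.437,.245,.14]))
E
```

```text
t: 1.75
eef_pos: [0.4318, 0.2527, 0.3609]
tool_rot: [-0.0, 0.002, 1.0, -0.0]
contact_force: [-0.5, 0.9, -0.4]
gripper_width: 0.998
grasp_force: 0.0
(np.float64(309.4693162688613), np.float64(203.48315881553418))
```

View pics/w1.png

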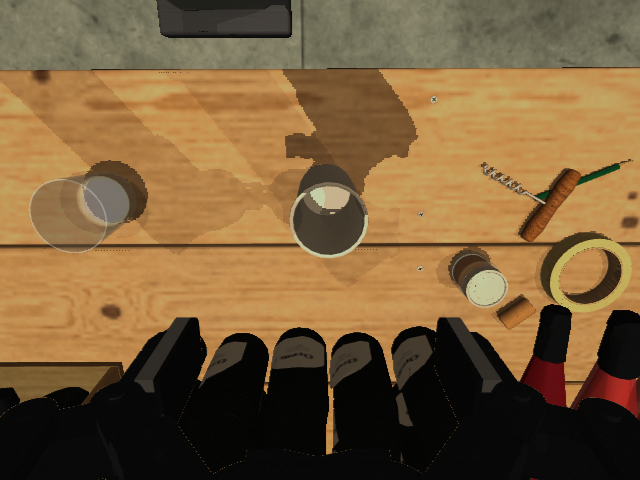

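The wrist view shows the carafe rim as a pale ring centred at about (329,220), the tumbler at left (80,210), the honey jar at (480,280). I'll fit the ring now, and again from a place 100 mm to the right.

Scaled: -0.035 m is -0.7.

```bash
cat >> h.py <<'E'
def ring(im,u,v,r,dbg=None):
    """outer ellipse of a pale unsaturated ring near (u,v)"""
    hsv=cv2.cvtColor(im,cv2.COLOR_BGR2HSV)
    m=((hsv[...,1]<60)&(hsv[...,2]>120)).astype(np.uint8)
    k=np.zeros_like(m);cv2.circle(k,(int(u),int(v)),int(r),1,-1);m&=k
    P=cv2.findNonZero(m)
    h=cv2.convexHull(P)
    return cv2.fitEllipse(h)
E
cat > look.py <<'E'
from h import *
import sys
a=sys.argv; n=a[1]; g=list(map(float,a[2:5])); r=float(a[5])
c=cam("wrist");im=optics.read_camera("wrist");cv2.imwrite(f"pics/{n}.png",im);np.savez(n,M=c[3])
u,v=proj(c,g); e=ring(im,u,v,r); print(n,"guess",(round(u),round(v)),"ellipse",np.round(e[0],1),np.round(e[1],1),"plane",plane(c,*e[0],g[2]).round(4))
E
python3 look.py w1b .444 .249 .14 48
python3 nudge.py '0,-0.7,0,0,1
0,-0.7,0,0,1
0,-0.7,0,0,1
0,0,0,0,1
0,0,0,0,1';python3 look.py w2 .444 .249 .14 48; python3 - <<'E'
from h import *
c=cam("wrist");r=[]
for n in("w1b","w2"):
    im=cv2.imread(f"pics/{n}.png");C=(*c[:3],np.load(n+".npz")["M"]);e=ring(im,*proj(C,[.444,.249,.14]),48);r.append(ray(C,*e[0]))
print(tri(*r))
E
```

```text
w1b guess (312, 212) ellipse [317.2 223. ] [57.  68.9] plane [0.4549 0.2534 0.14  ]
t: 2.35
eef_pos: [0.4312, 0.1496, 0.3613]
tool_rot: [0.0, 0.0, 1.0, 0.0]
contact_force: [0.8, 0.0, -0.4]
gripper_width: 0.999
grasp_force: 0.0
w2 guess (426, 211) ellipse [438.1 219.3] [70.3 79.5] plane [0.4516 0.2609 0.14  ]
(array([0.44619606, 0.25340828, 0.16498157]), [np.float64(0.0014463966501806038), np.float64(0.001446396650180432)])
```

```bash
python3 - <<'E'
from h import *
c=cam("wrist");r=[];T=[]
for n in("w1b","w2"):
    im=cv2.imread(f"pics/{n}.png");C=(*c[:3],np.load(n+".npz")["M"]);u,v=proj(C,[.452,.261,.14]);e=ring(im,u,v,50);r.append(ray(C,*e[0]));print(u,v,e,plane(C,*e[0],.14))
    cv2.ellipse(im,e,(0,0,255),1);T.append(im[120:320,180:560])
print(tri(*r));cv2.imwrite("pics/chk.png",cv2.resize(np.vstack(T),None,fx=1.45,fy=1.45))
E
```

```text
325.4460346566775 219.97887684565265 ((325.6657409667969, 221.89480590820312), (70.00370788574219, 77.82843780517578), 98.44681549072266) [0.45384011 0.26121238 0.14      ]
438.15063937111677 219.63689444201373 ((439.40704345703125, 219.8718719482422), (73.01949310302734, 80.0307846069336), 56.45008087158203) [0.45222584 0.26218416 0.14      ]
(array([0.45199764, 0.26112397, 0.14366883]), [np.float64(0.0007690783699533863), np.float64(0.0007690783699535494)])
```

View pics/chk.png

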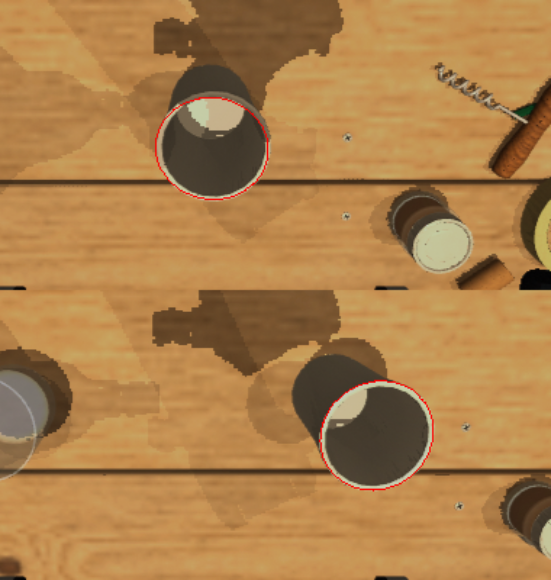

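The fit in the second crop sits on the rim; in the first it misses the upper right edge by about 2 px. So the carafe mouth is near (0.4515, 0.262, 0.141), which agrees with 140 mm. Next, the brush.

Scaled: -0.044 m is -0.88.

```bash
python3 nudge.py '0,-0.88,0,0,1
0,-0.88,0,0,1
0,-0.88,0,0,1
0,-0.88,0,0,1
0,-0.88,0,0,1
0,-0.88,0,0,1
0,-0.88,0,0,1
0,-0.88,0,0,1
0,0,0,0,1
0,0,0,0,1'; python3 look.py w3 .473 -.249 .095 50; python3 nudge.py '0,-0.8,0,0,1
0,-0.8,0,0,1
0,0,0,0,1
0,0,0,0,1'; python3 look.py w4 .473 -.249 .095 50
python3 - <<'E'
import cv2,numpy as np
a=[cv2.imread(f"pics/{n}.png")[60:360,100:540] for n in("w3","w4")]
cv2.imwrite("pics/wb.png",np.vstack(a))
E
```

```text
t: 3.4
eef_pos: [0.4321, -0.2025, 0.3611]
tool_rot: [-0.0, 0.0, 1.0, -0.0]
contact_force: [0.4, 1.0, 0.5]
gripper_width: 1.001
grasp_force: 0.0
w3 guess (274, 227) ellipse [275.  227.2] [61.7 65.2] plane [ 0.4735 -0.2474  0.095 ]
t: 3.85
eef_pos: [0.4321, -0.2819, 0.3609]
tool_rot: [-0.0, -0.0, 1.0, 0.0]
contact_force: [-0.5, 0.5, -0.1]
gripper_width: 1.001
grasp_force: 0.0
w4 guess (349, 227) ellipse [350.7 227.4] [62.1 65. ] plane [ 0.4734 -0.2475  0.095 ]
```

View pics/wb.png

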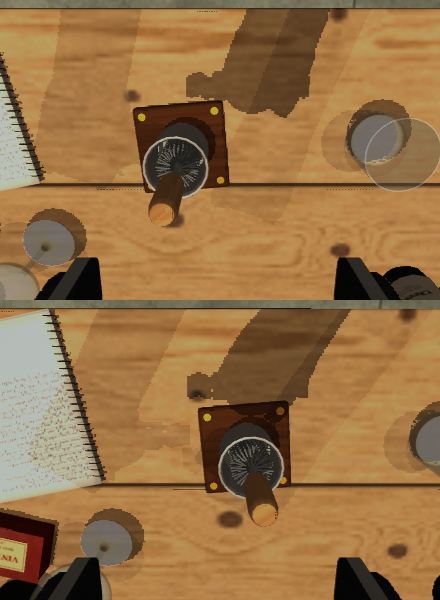

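The stacked views show the cup rim well fitted (centre near (275,227) and (351,227)), with the handle's end face at about (262,274) and (364,274) in full-frame pixels.

```bash
python3 - <<'E'
from h import *
c=cam("wrist");C=[(*c[:3],np.load(n+".npz")["M"]) for n in("w3","w4")]
print("cup",tri(ray(C[0],275,227.2),ray(C[1],350.7,227.4)))
r=[]
for n,k,g in(("w3",C[0],(262,274)),("w4",C[1],(364,274))):
    im=cv2.imread(f"pics/{n}.png");hsv=cv2.cvtColor(im,cv2.COLOR_BGR2HSV);b=hsv[g[1]-2:g[1]+3,g[0]-2:g[0]+3].reshape(-1,3).mean(0)
    m=(np.abs(hsv.astype(float)-b)<[8,45,22]).all(2).astype(np.uint8)
    K=np.zeros_like(m);cv2.circle(K,g,17,1,-1);m&=K
    m=cv2.morphologyEx(m,cv2.MORPH_OPEN,np.ones((3,3)))
    l,L,s,ce=cv2.connectedComponentsWithStats(m); j=1+s[1:,4].argmax();print(b,s[j],ce[j]);r.append(ce[j])
print("end by mask",tri(ray(C[0],*r[0]),ray(C[1],*r[1])))
print("end by eye",tri(ray(C[0],262,274),ray(C[1],364,274)))
s,t=cam("scene"),cam("top")
print(tri(ray(s,405,268.5),ray(t,400.5,220)))
E
```

```text
cup (array([ 0.47345842, -0.2474611 ,  0.09489232]), [np.float64(2.237752751998151e-05), np.float64(2.2377527519953175e-05)])
[ 15.2  172.64 182.84] [246 264  26  27 523] [259.54302103 276.7418738 ]
[ 16.56 167.28 185.  ] [349 264  32  27 569] [364.49912127 277.60105448]
end by mask (array([ 0.4752282 , -0.24666326,  0.22046015]), [np.float64(0.00020655466244264283), np.float64(0.00020655466244266408)])
end by eye (array([ 0.47647543, -0.24602381,  0.21148459]), [np.float64(0.00011767145834533371), np.float64(0.00011767145834547771)])
(array([ 0.47665783, -0.24732048,  0.21065449]), [np.float64(0.0009112899090439717), np.float64(0.0009112899090438654)])
```

Scaled: 0.04 m is 0.8, 0.033 m is 0.66.

```bash
python3 nudge.py '-0.44,0.36,0,0,1
-0.44,0.36,0,0,1
0,0,0.8,0,1
0,0,0.8,0,1
0,0,0.8,0,1
0,0,0.8,0,1
0,0,0.66,0,1
0,0,0,0,1
0,0,0,0,1'
```

```text
t: 4.8
eef_pos: [0.4758, -0.2459, 0.1687]
tool_rot: [-0.0, -0.001, 1.0, 0.0]
contact_force: [-0.1, 0.4, 0.2]
gripper_width: 1.004
grasp_force: 0.0
```

Scaled: -0.04 m is -0.8, -0.03 m is -0.6.

```bash
python3 nudge.py '0,0,0,0,0.6
0,0,0,0,0.4
0,0,0,0,0.3
0,0,0,0,0.2
0,0,0,0,0
0,0,0,0,0
0,0,0,0,0
0,0,0,0,0
0,0,0,0,0' 50; python3 nudge.py '0,0,-0.4,0,0
0,0,-0.6,0,0
0,0,-0.8,0,0
0,0,-0.8,0,0
0,0,-0.8,0,0
0,0,0,0,0
0,0,0,0,0'; python3 - <<'E'
from h import *
for n in("wrist","scene"):cv2.imwrite(f"pics/l_{n}.png",optics.read_camera(n))
c=cam("scene");p=status.get_obs()["eef_pos"];print(proj(c,p),proj(c,p+[0,0,-.153]))
u,v=map(int,proj(c,p+[0,0,-.07]))
a=cv2.resize(cv2.imread("pics/l_scene.png")[v-100:v+100,u-75:u+75],None,fx=2.9,fy=2.9)
cv2.imwrite("pics/lift.png",a);print(u-75,v-100)
E
```

```text
t: 5.7
eef_pos: [0.4758, -0.2471, 0.169]
tool_rot: [0.001, 0.0, 1.0, 0.0]
contact_force: [-0.4, 1.3, 6.0]
gripper_width: 0.266
grasp_force: 48.9
t: 6.4
eef_pos: [0.4753, -0.2473, 0.3386]
tool_rot: [0.001, 0.0, 1.0, 0.0]
contact_force: [-0.1, 1.4, -2.8]
gripper_width: 0.266
grasp_force: 49.2
(np.float64(410.4747124644664), np.float64(227.76805427502148)) (np.float64(403.3526188114071), np.float64(276.6311725261654))
332 151
```

View pics/lift.png

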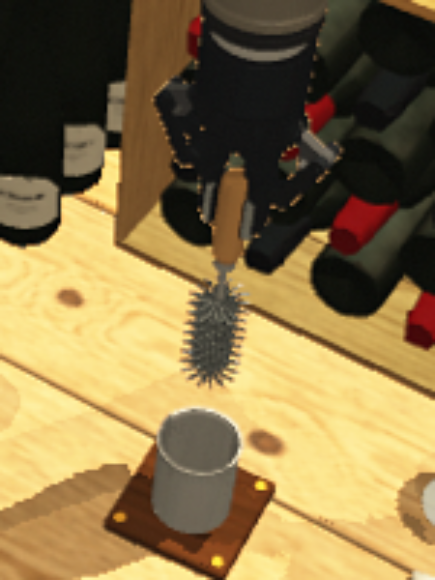

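The brush hangs upright from the grip, its tip near (404,278), clear above the cup and matching the predicted vertical position. I'll carry it over to the carafe.

```bash
python3 nudge.py '0.04,0.5,0,0,0
0.04,0.8,0,0,0
0.04,0.86,0,0,0
0.04,0.86,0,0,0
0.04,0.86,0,0,0
0.04,0.86,0,0,0
0.04,0.86,0,0,0
0.04,0.86,0,0,0
0.04,0.86,0,0,0
0.04,0.86,0,0,0
0.04,0.86,0,0,0
0.04,0.7,0,0,0
0,0.44,0,0,0
0,0,0,0,0
0,0,0,0,0'; python3 - <<'E'
from h import *
c=cam("wrist");p=status.get_obs()["eef_pos"];im=optics.read_camera("wrist");cv2.imwrite("pics/over.png",im)
tp=p+[0,0,-.154];print(p,"tip",proj(c,tp),"head top",proj(c,tp+[0,0,.08]),"mouth",proj(c,[.4515,.262,.14]))
a=im[100:480,140:500]
s=optics.read_camera("scene");cs=cam("scene");u,v=map(int,proj(cs,tp));print(u,v,proj(cs,[.4515,.262,.14]))
b=cv2.resize(s[v-95:v+95,u-90:u+90],(360,380),interpolation=2)
cv2.imwrite("pics/over2.png",np.hstack([a,b]))
E
```

```text
t: 8.0
eef_pos: [0.4517, 0.2606, 0.3372]
tool_rot: [-0.001, 0.001, 1.0, -0.001]
contact_force: [0.6, -0.3, -0.8]
gripper_width: 0.264
grasp_force: 49.4
[0.45168606 0.26059133 0.33720107] tip (np.float64(318.4356308031333), np.float64(217.4261980331168)) head top (np.float64(318.3284709885884), np.float64(254.49275668350862)) mouth (np.float64(320.1245486280941), np.float64(203.9182191301731))
223 195 (np.float64(225.41359023313356), np.float64(207.3648292577261))
```

View pics/over2.png

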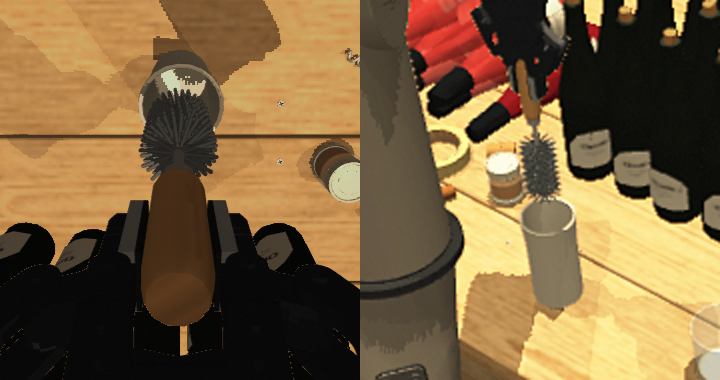

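Both views show the head centred over the carafe mouth: head at column 318, mouth at about (321,203), so a 1.5 mm shift in +y. I'll enter slowly and watch the force.

Scaled: 0.025 m is 0.5, 0.02 m is 0.4.

```bash
python3 nudge.py '0,0.03,0.4,0,0
0,0,0.5,0,0
0,0,0.5,0,0
0,0,0.5,0,0
0,0,0.4,0,0
0,0,0,0,0'; python3 nudge.py '0,0,0.4,0,0
0,0,0.4,0,0
0,0,0.2,0,0
0,0,0,0,0
0,0,0,0,0'
```

```text
t: 8.7
eef_pos: [0.4504, 0.2606, 0.221]
tool_rot: [-0.002, 0.002, 1.0, -0.002]
contact_force: [-0.2, -0.4, -1.6]
gripper_width: 0.272
grasp_force: 49.3
t: 9.2
eef_pos: [0.4523, 0.2632, 0.1743]
tool_rot: [0.0, 0.001, 1.0, 0.0]
contact_force: [-0.1, -0.1, -0.4]
gripper_width: 0.27
grasp_force: 49.3
```

Scaled: 0.005 m is 0.1, 0.003 m is 0.06.

```bash
python3 nudge.py '0,0,0.1,0,0
0,0,0.06,0,0
0,0,0,0,0
0,0,0,0,0
0,0,0,0,0'; python3 nudge.py '0,0,-0.4,0,0
0,0,-0.6,0,0
0,0,-0.6,0,0
0,0,-0.3,0,0
0,0,0,0,0
0,0,0,0,0
0,0,0,0,0'
```

```text
t: 9.7
eef_pos: [0.4517, 0.2633, 0.1654]
tool_rot: [0.0, 0.0, 1.0, 0.0]
contact_force: [0.5, 1.2, -1.3]
gripper_width: 0.266
grasp_force: 49.4
t: 10.4
eef_pos: [0.4509, 0.2628, 0.259]
tool_rot: [-0.001, 0.0, 1.0, -0.001]
contact_force: [0.2, 0.2, -1.0]
gripper_width: 0.266
grasp_force: 49.4
```

Scaled: 0.03 m is 0.6, 0.02 m is 0.4.

```bash
python3 nudge.py '0,0,0.4,0,0
0,0,0.6,0,0
0,0,0.6,0,0
0,0,0.3,0,0
0,0,0,0,0
0,0,0,0,0';python3 nudge.py '0,0,0.02,0,0
0,0,0.02,0,0
0,0,0,0,0
0,0,0,0,0'; python3 nudge.py '0,0,0.02,0,0
0,0,0.02,0,0
0,0,0,0,0
0,0,0,0,0'
```

```text
t: 11.0
eef_pos: [0.4515, 0.263, 0.1649]
tool_rot: [-0.0, 0.0, 1.0, -0.001]
contact_force: [0.8, 0.6, -0.3]
gripper_width: 0.266
grasp_force: 49.4
t: 11.4
eef_pos: [0.4518, 0.2634, 0.1637]
tool_rot: [0.0, 0.0, 1.0, 0.0]
contact_force: [-0.8, 0.2, -0.6]
gripper_width: 0.267
grasp_force: 49.4
t: 11.8
eef_pos: [0.4516, 0.2632, 0.1612]
tool_rot: [-0.0, 0.0, 1.0, -0.0]
contact_force: [-0.8, -0.0, -0.9]
gripper_width: 0.265
grasp_force: 49.4
```

Scaled: -0.03 m is -0.6, -0.02 m is -0.4.

```bash
python3 nudge.py '0,0,-0.4,0,0
0,0,-0.6,0,0
0,0,-0.6,0,0
0,0,-0.4,0,0
0,0,0,0,0
0,0,0,0,0
0,0,0,0,0'; python3 nudge.py '0,0,0.4,0,0
0,0,0.6,0,0
0,0,0.6,0,0
0,0,0.36,0,0
0,0,0,0,0
0,0,0,0,0
0,0,0,0,0'
```

```text
t: 12.5
eef_pos: [0.4509, 0.2628, 0.26]
tool_rot: [-0.001, 0.0, 1.0, -0.001]
contact_force: [0.4, -0.5, -1.6]
gripper_width: 0.266
grasp_force: 49.4
t: 13.2
eef_pos: [0.4516, 0.2631, 0.1631]
tool_rot: [-0.0, 0.0, 1.0, -0.0]
contact_force: [-0.3, -0.2, -0.1]
gripper_width: 0.27
grasp_force: 49.9
```

Scaled: -0.035 m is -0.7, -0.02 m is -0.4.

```bash
python3 nudge.py '0,0,-0.4,0,0
0,0,-0.7,0,0
0,0,-0.7,0,0
0,0,-0.7,0,0
0,0,-0.7,0,0
0,0,-0.3,0,0
0,0,0,0,0
0,0,0,0,0'; python3 nudge.py '-0.04,-0.5,0,0,0
-0.04,-0.8,0,0,0
-0.04,-0.86,0,0,0
-0.04,-0.86,0,0,0
-0.04,-0.86,0,0,0
-0.04,-0.86,0,0,0
-0.04,-0.86,0,0,0
-0.04,-0.86,0,0,0
-0.04,-0.86,0,0,0
-0.04,-0.86,0,0,0
-0.04,-0.86,0,0,0
0,-0.7,0,0,0
0,-0.47,0,0,0
0,0,0,0,0
0,0,0,0,0'; python3 - <<'E'
from h import *
c=cam("wrist");p=status.get_obs()["eef_pos"];im=optics.read_camera("wrist")
tp=p+[0,0,-.154];print(p,"tip",proj(c,tp),"front of tip",proj(c,tp-[.023,0,0]),"mouth",proj(c,[.4735,-.2475,.095]))
cv2.imwrite("pics/back.png",im[100:480,140:500])
E
```

```text
t: 14.0
eef_pos: [0.4513, 0.263, 0.3378]
tool_rot: [-0.0, 0.0, 1.0, 0.0]
contact_force: [-0.4, -0.8, -2.1]
gripper_width: 0.268
grasp_force: 49.9
t: 15.5
eef_pos: [0.4724, -0.247, 0.3368]
tool_rot: [-0.001, 0.001, 1.0, 0.0]
contact_force: [0.6, 0.2, -1.7]
gripper_width: 0.266
grasp_force: 49.9
[ 0.47244778 -0.2470371   0.33683927] tip (np.float64(317.85790545050327), np.float64(217.694571516979)) front of tip (np.float64(317.79776975437625), np.float64(187.4719381366118)) mouth (np.float64(317.311176769636), np.float64(194.7491578007008))
```

View pics/back.png

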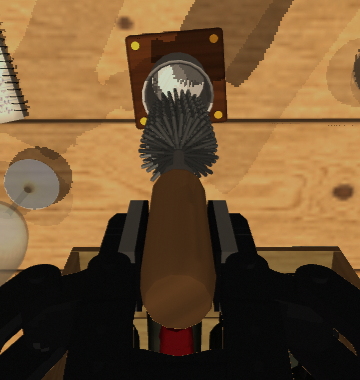

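The head is aligned with the cup (both at column 318). I'll lower it, slowing near the floor.

Scaled: 0.025 m is 0.5, 0.02 m is 0.4.

```bash
python3 nudge.py '-0.02,0,0.4,0,0
0,0,0.5,0,0
0,0,0.5,0,0
0,0,0.5,0,0
0,0,0.4,0,0
0,0,0,0,0'; python3 nudge.py '0,0,0.3,0,0
0,0,0.3,0,0
0,0,0.2,0,0
0,0,0.1,0,0
0,0,0.06,0,0
0,0,0,0,0
0,0,0,0,0'
```

```text
t: 16.15
eef_pos: [0.4728, -0.2446, 0.2205]
tool_rot: [-0.003, -0.001, 1.0, 0.001]
contact_force: [-0.0, -0.5, -0.6]
gripper_width: 0.267
grasp_force: 49.9
t: 16.85
eef_pos: [0.4746, -0.2474, 0.1758]
tool_rot: [0.0, 0.0, 1.0, -0.0]
contact_force: [-0.0, -0.2, -0.7]
gripper_width: 0.271
grasp_force: 49.9
```

Scaled: 0.002 m is 0.04.

```bash
python3 nudge.py '0,0,0.04,0,0
0,0,0.04,0,0
0,0,0,0,0
0,0,0,0,0'
```

```text
t: 17.25
eef_pos: [0.4742, -0.2473, 0.1712]
tool_rot: [-0.0, 0.0, 1.0, 0.0]
contact_force: [0.6, -0.1, -1.2]
gripper_width: 0.267
grasp_force: 49.9
```

Scaled: 0.001 m is 0.02.

```bash
for i in 1; do python3 nudge.py '0,0,0.02,0,0
0,0,0.02,0,0
0,0,0,0,0
0,0,0,0,0'; done; python3 nudge.py '0,0,0.02,0,0
0,0,0,0,0
0,0,0,0,0'
```

```text
t: 17.65
eef_pos: [0.4742, -0.2473, 0.1693]
tool_rot: [-0.0, 0.0, 1.0, 0.0]
contact_force: [0.2, 0.1, -1.4]
gripper_width: 0.266
grasp_force: 49.9
t: 17.95
eef_pos: [0.4742, -0.2473, 0.1683]
tool_rot: [-0.0, 0.0, 1.0, 0.0]
contact_force: [0.2, 1.1, -0.8]
gripper_width: 0.268
grasp_force: 49.9
```

Scaled: 0.001 m is 0.02.

```bash
python3 nudge.py '0,0,0.02,0,0
0,0,0,0,0
0,0,0,0,0';  python3 nudge.py '0,0,0.02,0,0
0,0,0,0,0
0,0,0,0,0'
```

```text
t: 18.25
eef_pos: [0.4746, -0.2474, 0.1678]
tool_rot: [0.0, 0.0, 1.0, 0.0]
contact_force: [-0.9, 1.8, 5.7]
gripper_width: 0.268
grasp_force: 50.5
t: 18.55
eef_pos: [0.4751, -0.2477, 0.1678]
tool_rot: [0.001, 0.0, 1.0, 0.0]
contact_force: [-3.2, 2.5, 14.6]
gripper_width: 0.268
grasp_force: 51.5
```

The tip is on the cup floor. I'll ease off 1.5 mm, open, and withdraw upwards.

Scaled: -0.0015 m is -0.03.

```bash
python3 nudge.py '0,0,-0.03,0,0
0,0,0,0,0
0,0,0,0,0.35
0,0,0,0,0.5
0,0,0,0,0.8
0,0,0,0,1
0,0,0,0,1
0,0,0,0,1
0,0,0,0,1'; python3 nudge.py '0,0,-0.3,0,1
0,0,-0.6,0,1
0,0,-0.8,0,1
0,0,-0.8,0,1
0,0,-0.8,0,1
0.6,0,-0.4,0,1
0,0,0,0,1
0,0,0,0,1'; python3 - <<'E'
from h import *
w=optics.read_camera("wrist");s=optics.read_camera("scene");c=cam("wrist")
e=ring(w,*proj(c,[.4735,-.2475,.095]),50);print(e,plane(c,*e[0],.095),proj(c,[.4735,-.2475,.215]))
cv2.imwrite("pics/end.png",np.hstack([w[100:420,140:540],cv2.resize(s[180:360,190:415],(400,320))]))
E
```

```text
t: 19.45
eef_pos: [0.4742, -0.2473, 0.1678]
tool_rot: [-0.0, 0.0, 1.0, 0.0]
contact_force: [-0.0, 0.1, -0.6]
gripper_width: 1.003
grasp_force: 0.0
t: 20.25
eef_pos: [0.4441, -0.2475, 0.3539]
tool_rot: [0.001, 0.001, 1.0, 0.0]
contact_force: [-0.1, 0.5, -0.6]
gripper_width: 1.0
grasp_force: 0.0
((317.75616455078125, 217.2344970703125), (64.25730895996094, 66.59107208251953), 91.55636596679688) [ 0.47248133 -0.24677808  0.095     ] (np.float64(316.84555613880343), np.float64(261.3989911371991))
```

View pics/end.png

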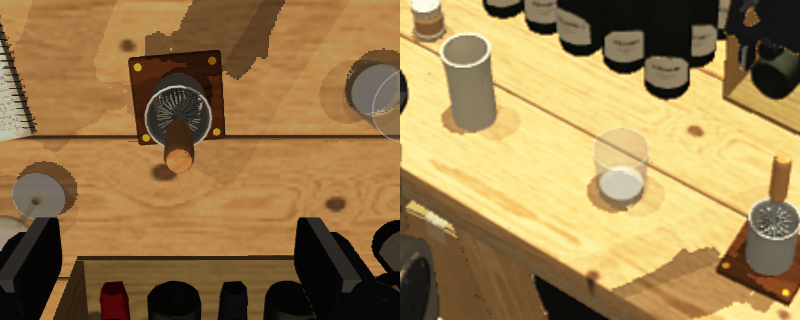

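The brush stands upright in the cup, with its handle end at (179,160) in the crop, and the carafe and the bystanders are in place. I'll hand in.

```bash
python3 -c "
from station import bot, optics, status
print(bot.hand_in())"
```

```text
the job is handed in; nothing more can be done
None
```

I ran the brush down to the carafe floor three times, set it back upright in its stand head down, released it and handed the job in; the last pictures showed the carafe and tumbler standing where they were, with no sign the wine glass or honey jar had moved, but no verdict came back.

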